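Load a battery pack into the sloping bench tester and work its start plunger

ROBOT

A 6-joint arm with a two-finger parallel gripper is mounted at the origin on the work surface. World frame = base frame: x ahead of the robot, y to its left, z up, the work surface at z = 0. Lengths are in m, angles in rad, forces in N, time in s.
With the tool pointing down it reaches from about 0.275 to 0.85 m from the base axis. Payload 5.2 kg.
Tool frame: the origin (TCP) lies midway between the tips of the shut fingers; the grasp point (between the pads) lies 19 mm behind it; z points along the fingers, y is the line along which they close (so a half turn about z gives the same grasp; the last joint's range is limited). The gripper opens to 85 mm and grips with 20 to 120 N. Pads are 22 mm wide; open, the fingers measure 114 mm over their backs; the gripper's body (76 mm by 85 mm) begins 54 mm behind the grasp point. The pads swing forward as they close: fully open they stand 13 mm farther back than shut.
Start: joints at [-1.547, 0.259, 1.535, -0, 1.348, -0.203], TCP at [0.124, -0.536, 0.231] pointing down, gripper open.
Joint ranges: [-3.14, 3.14], [-0.91, 2.08], [0.19, 2.58], [-1.22, 4.36], [0.22, 2.71], [-3.12, 3.12]. Speed limits (rad/s): [2.57, 2.57, 3.14, 3.14, 3.14, 3.14].

INTERFACE

Orientations are given as a unit quaternion [x, y, z, w].
In Python, from station import env gives the robot as it stands.
- The arm moves only by the tool move_arm, never from a script. Its argument "rows" is a list of rows, each an object of numbers: "dx", "dy", "dz": the shift along the tool's x, y, z normalised to -1 to 1, where 1 is 80 mm; "wx", "wy", "wz": the turn, a rotation vector about the tool's x, y, z normalised to -1 to 1, where 1 is 1.5 rad; "fingers": the opening, from 0 (shut) to 1 (fully open). In form: [{"dx": .., "dy": .., "dz": .., "wx": .., "wy": .., "wz": .., "fingers": ..}, ...]. A call has 1 to 20 rows; each row is the pose to reach, as a shift and turn from the pose commanded when the call began, along the tool's axes at that moment; what a row does not reach only later rows make up. A row lasts 1/8 s, in which the tool goes at most 62.5 mm and 10.7 degrees, less where a joint would pass 70% of its speed; a pose out of reach is approached as far as the arm can. A call with a number of a shift or a turn outside -1 to 1 is refused whole. A call with a gripper value outside its range is refused whole. The fingers move at their own pace and stop on an object; "force" is the grip in N (left out, the last holds). Time passes only in rows, so rows that repeat a pose let the fingers close. It gives the time, the measured TCP pose, the force, the opening and the grip force at its end, in the units of the state.
- env.get_state(): the state, without advancing time (a new reading comes with each control period).
- env.camera(name): name is "side" or "top" or "wrist"; returns a dict with "pixels" (384x512x3 uint8, red, green, blue), "fx", "fy", "cx", "cy" (pixels), "T" (4x4, takes a point from camera to world coordinates); the wrist camera has in their place "mount" (4x4, takes a point from camera to tool coordinates, whose origin is the TCP and whose axes are the flange's). Camera axes: x right, y down, z forward; pixel columns grow to the right and rows downward; lengths in m; the calibration is good to about 2 mm. A picture is of the moment at which its call begins: read the wrist's pose just before it. There is no depth.
- env.finish_job(): hands the job in; it is judged then, once.
The state is a dict: "time_s": time; "joints": joint angles; "joint_velocities": joint speeds; "effort": joint torques, N m; "tcp_pos": TCP position; "eef_rot": TCP orientation; "ft_force": force on the tool from outside, world axes, zero at the start; "wrist_torque": the same for the moment, N m; "finger_gap": finger opening in m; "finger_force": force on a finger pad.
Only numpy, scipy, OpenCV 4.12 (cv2) and the standard library are available. Lean on these libraries where they do the work, as an engineer would, in place of code of your own. Each camera call takes 0.05 s, during which the arm holds its last target. There are 200 camera calls.

TASK

Take the tall, slim battery pack that stands on the bench and slide it foot first, all the way down, into the close-fitting bay of the sloping tester, and let go of it. Then push the tester's sprung start plunger straight in to its stop, hold it there for about half a second, and let it spring back out, with the pack still fully home. Leave the other things on the bench where they are.

Things in the scene. Friction and masses are not known exactly. Their poses are not given: they have to be found in the camera images.
- pack: Battery pack: grey upright block with black bands round its upper part, 64 mm (its x) by 36 mm (its y) by 125 mm tall (its z), about 0.3 kg. It starts standing free on the bench, left or right of the tester. Origin: centre of its foot (underside); z points to its top. It fits equally well after a half turn about z.
- tester: Fixed tester: a console 200 x 270 mm in plan, its white top slab (150 x 250 mm, 55 mm thick) sloping 30 degrees, low front edge towards the robot, highest point about 150 mm. The bay is near its right end (seen from the robot), the plunger near its left end. Origin: centre of its base, on the bench; z up, x to its high back edge.
- bay: The bay: a straight rectangular pocket in the white slab, 68 mm (x) by 40 mm (y), 55 mm deep, mouth chamfered 4 mm. Origin: centre of its inner floor; z is its axis, out of the mouth, leaning 30 degrees from vertical towards the robot; x points up the slope, y is level. A pack fully home stands 70 mm out. The plunger is at x = 0, y = +115 mm on the same slab.
- plunger_top (a point): Centre of the top of the plunger's round aluminium head (44 mm diameter, 10 mm thick, on a black boss 52 mm across and 9 mm high); 34 mm above the slab's upper face when out, 12 mm when fully in. Its z is the plunger's axis, pointing outwards, parallel to the bay's z.
- plunger (a joint): Travel of the sprung plunger: 0 = fully out, 0.022 m = at its stop. The spring needs 4 N to start and 12 N at the stop, and brings it back when let go.
- adapter: Bystander: squat grey block, 68 x 68 mm and 80 mm tall, too wide for the bay. It stands on the other side of the tester from the pack. Origin: centre of its underside.
- jar: Bystander: pale see-through screw-top jar with a black cap, 68 mm across, 85 mm tall, standing behind the tester on the left. Origin: centre of its underside.
- screwdriver: Bystander: screwdriver, 190 mm long, lying on the bench behind the tester on the right, along its own x. Origin: about mid-length, on its underside.
Not all that is in view belongs to the job. Leave any orange or yellow look-alike of the pack alone.

How it is judged:
On the way, in this order (a step that is already met when the one before it is completed fails the run):
1. the pack is fully home in the bay, clear of the gripper (x of pack in the frame of bay between -0.008 and 0.008 m and y of pack in the frame of bay between -0.008 and 0.008 m and z of pack in the frame of bay between -0.007 and 0.007 m and angle between the z axis of pack and the z axis of bay, either way round below 0.12 rad and contact force between the fingers and pack below 0.1 N), for 0.2 s.
2. with the pack home, the plunger is pushed to its stop (at least 20 of 22 mm) and held 0.3 s (x of pack in the frame of bay between -0.008 and 0.008 m and y of pack in the frame of bay between -0.008 and 0.008 m and z of pack in the frame of bay between -0.007 and 0.007 m and angle between the z axis of pack and the z axis of bay, either way round below 0.12 rad and value of joint plunger above 0.02 m), for 0.3 s.
At the end, for the whole second after the job is handed in: The pack stands at rest fully home in the bay (its foot within 7 mm of the bay floor and 8 mm of its centre, in line with the bay within 0.12 rad), the plunger is back out (within 3 mm), and the adapter, jar and screwdriver are within 30 mm of where they began (x of pack in the frame of bay between -0.008 and 0.008 m and y of pack in the frame of bay between -0.008 and 0.008 m and z of pack in the frame of bay between -0.007 and 0.007 m and angle between the z axis of pack and the z axis of bay, either way round below 0.12 rad and linear speed of pack below 0.02 m/s and value of joint plunger below 0.003 m); the robot touches nothing.
It fails at once if the adapter is moved by more than 30 mm (distance of adapter from where it was at the start of the episode above 0.03 m).
It fails at once if the jar is moved by more than 30 mm (distance of jar from where it was at the start of the episode above 0.03 m).
It fails at once if the screwdriver is moved by more than 30 mm (distance of screwdriver from where it was at the start of the episode above 0.03 m).
It also fails if it takes over 53 s, if anything falls off the work surface, if the arm or the gripper's body presses on something with over 40 N, if the wrist force passes 120 N, or if a joint passes its speed limit or range.

## Working session

There is one attempt and no reset: what is moved stays moved. The work goes in short steps, Python scripts to look and compute and a tool call to move; the robot and the scene stay as the last step left them, time stands still between calls to the robot, and variables do not carry over. Pictures are saved under pics/ and viewed, at most 10 in all, crops included, and the job is handed in when it is done.

Besides the shell and the picture viewer there is one more tool, called as name(argument=value, ...) on one line, values as JSON. move_arm: Moves the arm, as the interface text tells. Scaled input: -1 to 1 covers 80 mm each way for a shift and 1.5 rad each way for a turn. Its arguments: {"type":"object","properties":{"rows":{"type":"array"},"force":{"type":"number"}},"required":["rows"]}

```bash
mkdir -p pics; cat > h.py <<'E'
import numpy as np, cv2
from station import env
from scipy.spatial.transform import Rotation as R
def ray(c,u,v):
    T=np.array(c["T"]); d=T[:3,:3]@np.array([(u-c["cx"])/c["fx"],(v-c["cy"])/c["fy"],1]); return T[:3,3],d
def onz(c,u,v,z):
    o,d=ray(c,u,v); return o+d*(z-o[2])/d[2]
def tri(r1,r2):
    (o1,d1),(o2,d2)=r1,r2
    t=np.linalg.lstsq(np.c_[d1,-d2],o2-o1,rcond=None)[0]
    a,b=o1+d1*t[0],o2+d2*t[1]; return (a+b)/2,np.linalg.norm(a-b)
def proj(c,p):
    T=np.array(c["T"]); q=T[:3,:3].T@(np.array(p)-T[:3,3]); return np.array([c["fx"]*q[0]/q[2]+c["cx"],c["fy"]*q[1]/q[2]+c["cy"]])
E
python3 - <<'E'
from h import *
import pickle
cs={}
for n in("top","side"):
    c=env.camera(n); cs[n]=c
    print(n,c["fx"],c["cx"],c["cy"],np.round(c["T"],3).tolist())
pickle.dump(cs,open("cs.pkl","wb"))
im=[cv2.cvtColor(np.asarray(cs[n]["pixels"]),cv2.COLOR_RGB2BGR) for n in cs]
for n,i in zip(cs,im): cv2.imwrite(f"pics/{n}0.png",cv2.resize(i,(800,600)))
E
```

```text
top 462.02013028700685 247.92971900698467 197.9708934902892 [[0.018, -0.983, 0.185, 0.328], [-1.0, -0.015, 0.017, 0.075], [-0.013, -0.186, -0.983, 1.336], [0.0, 0.0, 0.0, 1.0]]
side 471.19761194379487 253.1667987689713 195.4738376761908 [[-0.999, -0.024, 0.043, 0.472], [-0.046, 0.764, -0.643, 1.122], [-0.018, -0.644, -0.765, 1.344], [0.0, 0.0, 0.0, 1.0]]
```

View pics/top0.png

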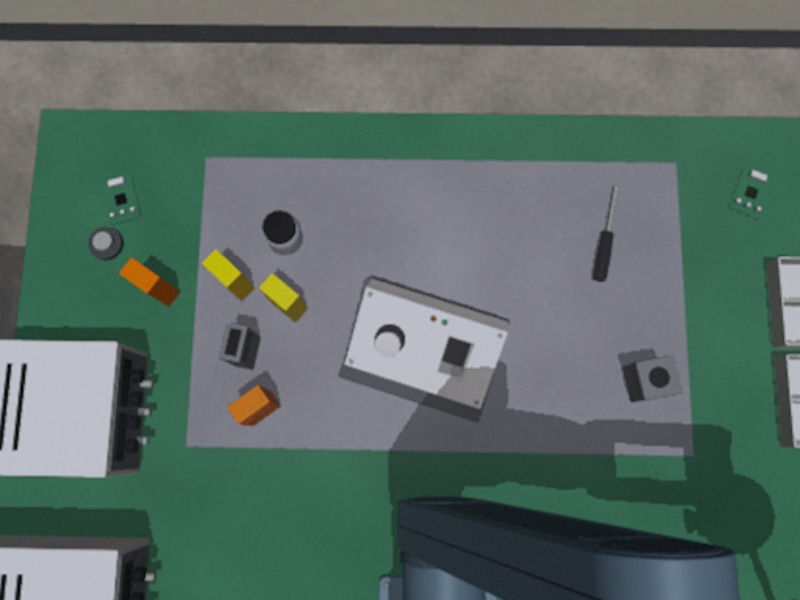

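View pics/side0.png

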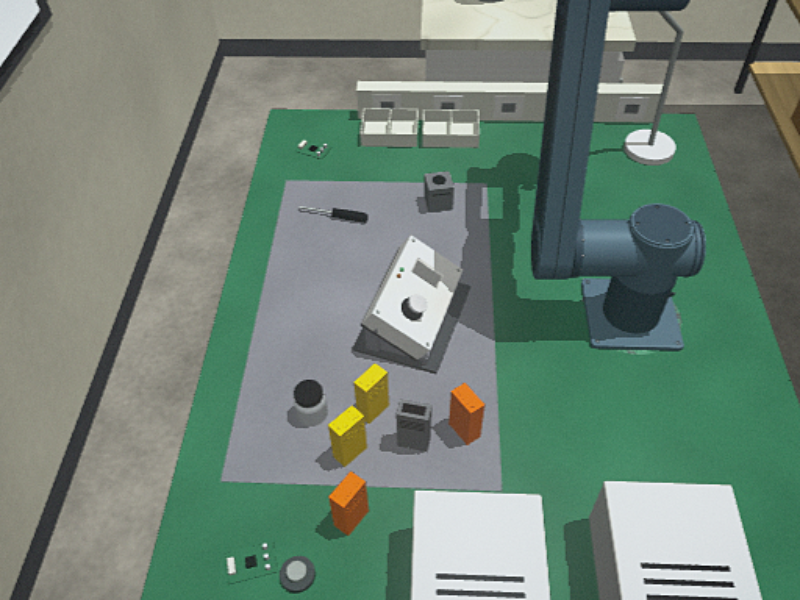

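Candidates (800x600 pixels, top / side):
- grey block at (237,343) / (413,425)
- yellow blocks at (222,268), (281,292) / (371,392), (347,436)
- orange blocks at (140,275), (252,403) / (466,413), (349,500)
- squat grey adapter at (657,378) / (438,190)

The pack is the grey, tall, dark-banded block at top (237,343). I'll confirm this with one enlarged crop, which also shows the bay and plunger.

```bash
python3 - <<'E'
from h import *
import pickle
cs=pickle.load(open("cs.pkl","rb"))
def crop(n,x,y,w):
    h=w*3//4; i=cv2.cvtColor(np.asarray(cs[n]["pixels"]),cv2.COLOR_RGB2BGR)[y:y+h,x:x+w]
    i=cv2.convertScaleAbs(i,alpha=1.5,beta=10)
    i=cv2.resize(i,(400,300),interpolation=cv2.INTER_CUBIC)
    for k in range(0,w,10):
        u=int(k*400/w); cv2.line(i,(u,0),(u,5),(0,0,255)); 
        if k<h: cv2.line(i,(0,u),(5,u),(0,0,255))
    return i
a=np.vstack([np.hstack([crop("top",130,195,48),crop("side",244,246,48)]),np.hstack([crop("top",212,175,120),crop("side",220,148,120)])])
cv2.imwrite("pics/crops.png",a)
E
```

```text
(no output)
```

View pics/crops.png

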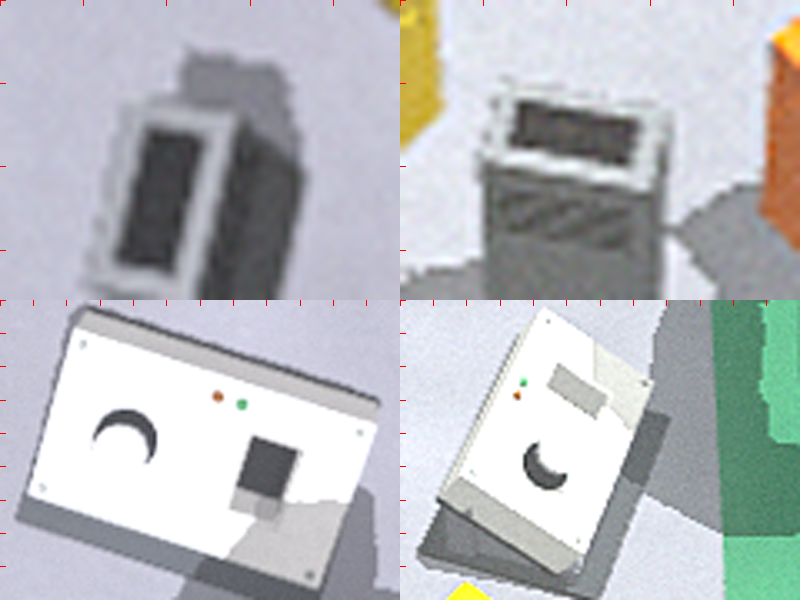

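The crop confirms it: the grey block at top (237,343) has dark bands and a cap with a black label, which fits the pack. Tester screws (crop pixels) are at top view (83,344), (42,488), (360,433), (310,576) and side view (472,472), (577,541), (549,321), (645,381).

```bash
cat > m.py <<'E'
from h import *
import pickle
cs=pickle.load(open("cs.pkl","rb"))
ct,c2=cs["top"],cs["side"]
def nat(x,y,w,u,v): return (x+u*w/400,y+v*w/400)
def dot(c,u,v,r=2):
    g=np.asarray(c["pixels"]).mean(2); u0,v0=int(round(u)),int(round(v))
    p=g[v0-r:v0+r+1,u0-r:u0+r+1]; w=np.clip(np.percentile(p,70)-p,0,None)
    yy,xx=np.mgrid[v0-r:v0+r+1,u0-r:u0+r+1]; return (w*xx).sum()/w.sum(),(w*yy).sum()/w.sum()
S=[]
for a,b in zip([(83,344),(42,488),(360,433),(310,576)],[(72,472),(177,541),(149,321),(245,381)]):
    pa=dot(ct,*nat(212,175,120,a[0]-1.5,a[1]-300-1.5)); pb=dot(c2,*nat(220,148,120,b[0]-1.5,b[1]-300-1.5))
    P,e=tri(ray(ct,*pa),ray(c2,*pb)); S.append(P); print("screw",P.round(4),round(e,4))
S=np.array(S); ce=S.mean(0)
x=(S[0]-S[1]+S[2]-S[3]); x/=np.linalg.norm(x); y=(S[0]-S[2]+S[1]-S[3]); y-=x*(x@y); y/=np.linalg.norm(y); z=np.cross(x,y)
print("c",ce,"z tilt",np.degrees(np.arccos(z[2])),"y",y,"x",x,"spans",[np.linalg.norm(S[i]-S[j]) for i,j in((0,1),(2,3),(0,2),(1,3))])
def pl(c,u,v):
    o,d=ray(c,u,v); p=o+d*(((ce-o)@z)/(d@z)); return np.array([(p-ce)@x,(p-ce)@y]).round(4)
print("bay top",[pl(ct,*nat(212,175,120,u-1.5,v-301.5)) for u,v in((250,437),(300,450),(272,521),(232,510))])
print("bay side",[pl(c2,*nat(220,148,120,u-401.5,v-301.5)) for u,v in((561,363),(608,394),(600,418),(548,386))])
# pack label
def blob(c,x,y,u0,u1,v0,v1):
    g=np.asarray(c["pixels"]).mean(2).astype(np.uint8)
    uu=[int(x+u0*.12),int(x+u1*.12)+1]; vv=[int(y+v0*.12),int(y+v1*.12)+1]
    p=cv2.resize(g[vv[0]:vv[1],uu[0]:uu[1]],None,fx=8,fy=8,interpolation=cv2.INTER_CUBIC)
    t,m=cv2.threshold(p,0,255,cv2.THRESH_BINARY_INV+cv2.THRESH_OTSU)
    n,l,s,cc=cv2.connectedComponentsWithStats(m)
    k=l[p.shape[0]//2,p.shape[1]//2]; r=cv2.boxPoints(cv2.minAreaRect(np.argwhere(l==k)[:,::-1].astype(np.float32)))
    f=lambda q:((np.array(q)+.5)/8-.5+[uu[0],vv[0]])
    return f(cc[k]),f(r)
a,ra=blob(ct,130,195,105,215,115,280); b,rb=blob(c2,244,246,95,250,90,175)
P,e=tri(ray(ct,*a),ray(c2,*b)); print("pack top",P,e)
for c,r in((ct,ra),(c2,rb)):
    q=np.array([onz(c,*k,P[2]) for k in r]); E=[q[1]-q[0],q[2]-q[1]]
    print([(round(np.linalg.norm(v),4),round(np.degrees(np.arctan2(v[1],v[0])),1)) for v in E], q.mean(0))
s=env.get_state(); print(s["tcp_pos"],s["eef_rot"],s["time_s"])
E
python3 m.py
```

```text
screw [0.5805 0.126  0.1396] 0.0005
screw [0.4731 0.1598 0.072 ] 0.0
screw [ 0.511  -0.0926  0.1394] 0.0036
screw [ 0.4025 -0.0589  0.0812] 0.004
c [0.49176486 0.03358772 0.10803576] z tilt 29.106203596064937 y [ 0.30810123  0.95118704 -0.0178    ] x [ 0.83400087 -0.26104648  0.4861042 ] spans [np.float64(0.131377918372527), np.float64(0.12761343158370664), np.float64(0.22930767205864017), np.float64(0.23003262045772854)]
bay top [array([ 0.0345, -0.034 ]), array([ 0.0374, -0.0745]), array([-0.0277, -0.0719]), array([-0.0298, -0.0388])]
bay side [array([ 0.0303, -0.071 ]), array([-0.0312, -0.071 ]), array([-0.0339, -0.0369]), array([ 0.0322, -0.0345])]
pack top [0.49561812 0.35714034 0.12712603] 0.0012862727585526794
[(np.float64(0.0464), np.float64(-10.2)), (np.float64(0.0204), np.float64(-102.7))] [0.49643555 0.35711802 0.12712603]
[(np.float64(0.0221), np.float64(-96.3)), (np.float64(0.0479), np.float64(170.1))] [0.49521039 0.35730899 0.12712603]
[ 0.12369944 -0.53541759  0.23055145] [ 9.93574903e-01  1.13173327e-01  6.92401501e-05 -8.39900536e-04] 0.1
```

```bash
cat > p.py <<'E'
from h import *
def down(yaw): # tool x at yaw (deg), tool z down
    return R.from_euler("z",yaw,degrees=True)*R.from_euler("x",180,degrees=True)
def plan(wps,start=None):
    s=env.get_state(); p=np.array(s["tcp_pos"]); r=R.from_quat(s["eef_rot"])
    for g,gr in wps:
        for _ in range(15):
            d=r.inv().apply(np.array(g)-p); w=(r.inv()*gr).as_rotvec()
            f=min(1,.0798/max(np.abs(d).max(),1e-9),1.49/max(np.abs(w).max(),1e-9))
            n=max(np.linalg.norm(d)*f/.06,np.degrees(np.linalg.norm(w))*f/10.5)
            print("d",(d*f/.08).round(3),"w",(w*f/1.5).round(3),"rows",int(np.ceil(n))+1,"->",(p+r.apply(d*f)).round(3))
            p=p+r.apply(d*f); r=r*R.from_rotvec(w*f)
            if f==1: break
E
python3 - <<'E'
from p import *
plan([([.36,-.10,.36],down(95)),([.44,.02,.36],down(130)),([.496,.357,.26],down(170))])
E
```

```text
d [ 0.882 -0.997 -0.346] w [-0.    -0.    -0.205] rows 3 -> [ 0.174 -0.442  0.258]
d [ 0.997 -0.597 -0.302] w [-0.    -0.    -0.179] rows 3 -> [ 0.219 -0.36   0.283]
d [ 0.997 -0.277 -0.27 ] w [-0.    -0.    -0.159] rows 3 -> [ 0.258 -0.287  0.304]
d [ 0.997 -0.031 -0.26 ] w [-0.    -0.    -0.154] rows 3 -> [ 0.296 -0.217  0.325]
d [ 0.997  0.201 -0.266] w [-0.    -0.    -0.157] rows 3 -> [ 0.335 -0.146  0.346]
d [ 0.589  0.273 -0.17 ] w [-0.  -0.  -0.1] rows 2 -> [ 0.36 -0.1   0.36]
d [0.997 0.799 0.   ] w [-0.     0.    -0.289] rows 4 -> [ 0.417 -0.015  0.36 ]
d [0.234 0.47  0.   ] w [-0.     0.    -0.119] rows 2 -> [0.44 0.02 0.36]
d [0.854 0.997 0.384] w [-0.     0.    -0.143] rows 3 -> [0.457 0.124 0.329]
d [0.536 0.997 0.332] w [ 0.     0.    -0.123] rows 3 -> [0.472 0.213 0.303]
d [0.318 0.997 0.306] w [ 0.     0.    -0.114] rows 3 -> [0.486 0.296 0.278]
d [0.106 0.771 0.228] w [ 0.     0.    -0.085] rows 3 -> [0.496 0.357 0.26 ]
```

move_arm(rows=[{"dx":0.88,"dy":-1,"dz":-0.35,"wx":0,"wy":0,"wz":-0.2,"fingers":1},{"dx":0.88,"dy":-1,"dz":-0.35,"wx":0,"wy":0,"wz":-0.2,"fingers":1},{"dx":0.88,"dy":-1,"dz":-0.35,"wx":0,"wy":0,"wz":-0.2,"fingers":1}])

```text
time_s: 0.48
tcp_pos: [0.1756, -0.44, 0.2602]
eef_rot: [0.965, 0.262, 0.0, 0.0]
ft_force: [-0.2, -1.4, 0.1]
finger_gap: 0.0854
finger_force: 0.0
```

move_arm(rows=[{"dx":1,"dy":-0.6,"dz":-0.3,"wx":0,"wy":0,"wz":-0.18,"fingers":1},{"dx":1,"dy":-0.6,"dz":-0.3,"wx":0,"wy":0,"wz":-0.18,"fingers":1},{"dx":1,"dy":-0.6,"dz":-0.3,"wx":0,"wy":0,"wz":-0.18,"fingers":1}])

```text
time_s: 0.85
tcp_pos: [0.22, -0.3598, 0.2838]
eef_rot: [0.921, 0.389, -0.0, 0.001]
ft_force: [0.1, -0.4, -0.8]
finger_gap: 0.0853
finger_force: 0.0
```

move_arm(rows=[{"dx":1,"dy":-0.28,"dz":-0.27,"wx":0,"wy":0,"wz":-0.16,"fingers":1},{"dx":1,"dy":-0.28,"dz":-0.27,"wx":0,"wy":0,"wz":-0.16,"fingers":1},{"dx":1,"dy":-0.28,"dz":-0.27,"wx":0,"wy":0,"wz":-0.16,"fingers":1}])

```text
time_s: 1.23
tcp_pos: [0.2595, -0.288, 0.305]
eef_rot: [0.869, 0.495, -0.0, 0.001]
ft_force: [-0.3, -0.2, 0.1]
finger_gap: 0.0855
finger_force: 0.0
```

move_arm(rows=[{"dx":1,"dy":-0.03,"dz":-0.26,"wx":0,"wy":0,"wz":-0.15,"fingers":1},{"dx":1,"dy":-0.03,"dz":-0.26,"wx":0,"wy":0,"wz":-0.15,"fingers":1},{"dx":1,"dy":-0.03,"dz":-0.26,"wx":0,"wy":0,"wz":-0.15,"fingers":1}])

```text
time_s: 1.6
tcp_pos: [0.2981, -0.2184, 0.3255]
eef_rot: [0.808, 0.59, -0.0, 0.0]
ft_force: [0.2, -0.2, -0.7]
finger_gap: 0.0855
finger_force: 0.0
```

move_arm(rows=[{"dx":1,"dy":0.2,"dz":-0.27,"wx":0,"wy":0,"wz":-0.16,"fingers":1},{"dx":1,"dy":0.2,"dz":-0.27,"wx":0,"wy":0,"wz":-0.16,"fingers":1},{"dx":1,"dy":0.2,"dz":-0.27,"wx":0,"wy":0,"wz":-0.16,"fingers":1}])

```text
time_s: 1.98
tcp_pos: [0.3378, -0.1472, 0.347]
eef_rot: [0.731, 0.682, -0.0, 0.0]
ft_force: [-1.0, -1.8, -0.1]
finger_gap: 0.0854
finger_force: 0.0
```

move_arm(rows=[{"dx":0.59,"dy":0.27,"dz":-0.17,"wx":0,"wy":0,"wz":-0.1,"fingers":1},{"dx":0.59,"dy":0.27,"dz":-0.17,"wx":0,"wy":0,"wz":-0.1,"fingers":1},{"dx":0.59,"dy":0.27,"dz":-0.17,"wx":0,"wy":0,"wz":-0.1,"fingers":1}])

```text
time_s: 2.35
tcp_pos: [0.3619, -0.102, 0.3601]
eef_rot: [0.679, 0.734, -0.001, -0.001]
ft_force: [-0.4, 0.5, -1.3]
finger_gap: 0.0854
finger_force: 0.0
```

```bash
cat >> p.py <<'E'
def wrist(name):
    import pickle
    s=env.get_state(); c=env.camera("wrist")
    M=np.eye(4); M[:3,:3]=R.from_quat(s["eef_rot"]).as_matrix(); M[:3,3]=s["tcp_pos"]
    c["T"]=M@np.array(c["mount"]); pickle.dump(c,open(name+".pkl","wb")); 
    cv2.imwrite(f"pics/{name}.png",cv2.cvtColor(np.asarray(c["pixels"]),cv2.COLOR_RGB2BGR)); return c
E
python3 - <<'E'
from p import *
c=wrist("w1"); print(c["fx"],np.round(c["mount"],3).tolist())
print(proj(c,[.48,-.02,.11]))
E
```

```text
273.49716845793756 [[-0.0, -0.96, -0.279, 0.07], [1.0, 0.0, -0.0, -0.001], [0.0, -0.279, 0.96, -0.143], [0.0, 0.0, 0.0, 1.0]]
[345.78149899 103.86459779]
```

move_arm(rows=[{"dx":1,"dy":0.8,"dz":0,"wx":0,"wy":0,"wz":-0.29,"fingers":1},{"dx":1,"dy":0.8,"dz":0,"wx":0,"wy":0,"wz":-0.29,"fingers":1},{"dx":1,"dy":0.8,"dz":0,"wx":0,"wy":0,"wz":-0.29,"fingers":1},{"dx":1,"dy":0.8,"dz":0,"wx":0,"wy":0,"wz":-0.29,"fingers":1},{"dx":1,"dy":0.8,"dz":0,"wx":0,"wy":0,"wz":-0.29,"fingers":1}])

```text
time_s: 3.02
tcp_pos: [0.4193, -0.0168, 0.3606]
eef_rot: [0.505, 0.863, -0.0, -0.0]
ft_force: [0.3, -1.0, 0.4]
finger_gap: 0.0856
finger_force: 0.0
```

```bash
python3 - <<'E'
from p import *
c=wrist("w2"); print(proj(c,[.48,-.02,.11]))
a=np.hstack([cv2.imread("pics/w1.png"),cv2.imread("pics/w2.png")]); cv2.imwrite("pics/w12.png",cv2.resize(a,(800,300),interpolation=cv2.INTER_AREA))
E
```

```text
[290.15083    178.04166551]
```

View pics/w12.png

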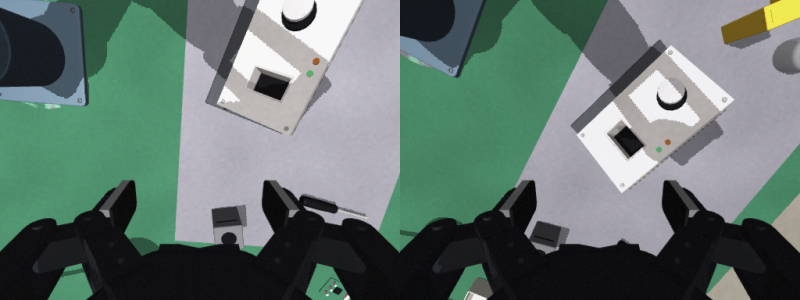

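```bash
python3 - <<'E'
from p import *
o=[]
for n,x,y in(("w1",298,75),("w2",250,142)):
    i=cv2.imread(f"pics/{n}.png")[y:y+75,x:x+80]; i=cv2.convertScaleAbs(i,alpha=1.25)
    i=cv2.resize(i,(400,375),interpolation=cv2.INTER_CUBIC); o.append(i)
cv2.imwrite("pics/bay.png",np.hstack(o))
E
```

```text
(no output)
```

View pics/bay.png

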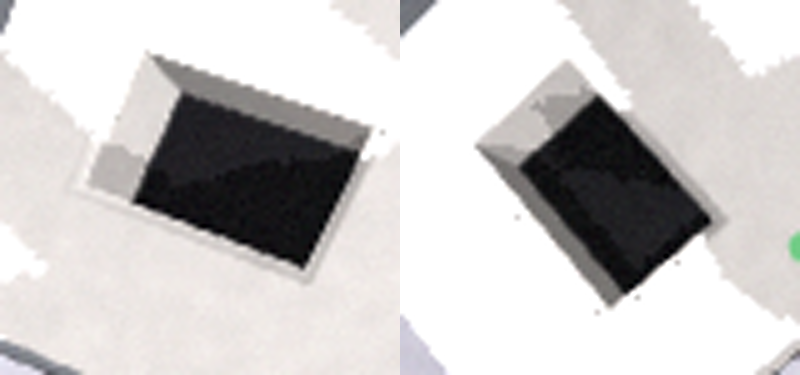

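```bash
cat > b.py <<'E'
from p import *
import pickle
a,b=(pickle.load(open(f"{n}.pkl","rb")) for n in("w1","w2"))
A=np.array([(148,52),(80,188),(373,127),(308,282)])/5-.4+[298,75]
B=np.array([(168,58),(75,147),(325,220),(210,306)])/5-.4+[250,142]
Q=[]
for u,v in zip(A,B):
    P,e=tri(ray(a,*u),ray(b,*v)); Q.append(P); print(P.round(4),round(e,4))
Q=np.array(Q); m=Q.mean(0); x=Q[2]+Q[3]-Q[0]-Q[1]; y=Q[0]+Q[2]-Q[1]-Q[3]
print("mouth",m.round(4),"len",np.linalg.norm(x)/2,np.linalg.norm(y)/2,"yaw x",np.degrees(np.arctan2(x[1],x[0])),"yaw y",np.degrees(np.arctan2(-y[0],y[1])),"slope",np.degrees(np.arctan2(x[2],np.hypot(*x[:2]))))
for nm,c,U in(("w1",a,A),("w2",b,B)):  # single-view centre on mouth height, for comparison
    ps=np.array([onz(c,*u,q[2]) for u,q in zip(U,Q)]); print(nm,ps.mean(0).round(4))
yw=np.radians(-18); z=np.array([-.5*np.cos(yw),-.5*np.sin(yw),.866])
top=np.array([.4918,.0336,.108]); yy=np.array([-np.sin(yw),np.cos(yw),0]);print("from top/side", top-.0545*yy, "floor",m-.055*z)
E
python3 b.py
```

```text
[0.4563 0.0044 0.0861] 0.0007
[ 0.4452 -0.035   0.0775] 0.0022
[ 0.5183 -0.0123  0.1054] 0.0025
[ 0.5059 -0.0546  0.1036] 0.0035
mouth [ 0.4814 -0.0243  0.0931] len 0.06788678817906389 0.04281997310429859 yaw x -16.484157283646432 yaw y -16.045489695478288 slope 19.567837449210458
w1 [ 0.4814 -0.0244  0.0931]
w2 [ 0.4815 -0.0243  0.0931]
from top/side [ 0.47495857 -0.01823258  0.108     ] floor [ 0.50758794 -0.03283908  0.04551353]
```

```bash
cat >> b.py <<'E'
print("----")
cs=pickle.load(open("cs.pkl","rb"))
x=np.array([np.cos(yw)*.866,np.sin(yw)*.866,.5])
T=np.array([(250,137),(232,210),(300,150),(272,221)])
# order: front+y, front-y, back+y, back-y ; top view: left=+y, up=back
TT=np.array([(232,210),(272,221),(250,137),(300,150)])*.3-.45+[212,175]
SS=np.array([(200,118),(208,94),(148,86),(161,63)]); SS=np.array([(200,118),(208,94),(148,86),(161,63)])*.3-.45+[220,148]
for zc in(.108,.112):
  ce=np.array([.4918,.0336,zc])-.002*z
  for n,c,U in(("w1",a,A),("w2",b,B),("top",cs["top"],TT),("side",cs["side"],SS)):
    q=[]
    for u in U:
        o,d=ray(c,*u); q.append(o+d*((ce-o)@z)/(d@z))
    q=np.array(q); m=q.mean(0)
    print(zc,n,m.round(4),"slab x,y",((m-ce)@x).round(4),((m-ce)@yy).round(4),"size",((q[2]+q[3]-q[0]-q[1])/2@x).round(4),((q[0]+q[2]-q[1]-q[3])/2@yy).round(4))
E
python3 b.py | sed -n '/----/,$p'
```

```text
----
0.108 w1 [ 0.4765 -0.0244  0.1076] slab x,y 0.0027 -0.0599 size 0.068 0.0416
0.108 w2 [ 0.4776 -0.0216  0.1078] slab x,y 0.003 -0.0569 size 0.0668 0.0404
0.108 top [ 0.4782 -0.0197  0.1077] slab x,y 0.003 -0.0549 size 0.0652 0.037
0.108 side [ 0.4748 -0.0196  0.1058] slab x,y -0.0009 -0.0559 size 0.0642 0.0358
0.112 w1 [ 0.4754 -0.0245  0.111 ] slab x,y 0.0016 -0.0603 size 0.0674 0.0412
0.112 w2 [ 0.4768 -0.0211  0.1112] slab x,y 0.0019 -0.0566 size 0.0662 0.0401
0.112 top [ 0.4778 -0.0194  0.1114] slab x,y 0.0024 -0.0548 size 0.065 0.0368
0.112 side [ 0.4748 -0.0164  0.1093] slab x,y -0.002 -0.0529 size 0.064 0.0357
```

```bash
python3 - <<'E'
from p import *
plan([([.496,.357,.25],down(170)),([.496,.357,.081],down(170))])
E
```

```text
d [0.997 0.866 0.383] w [-0.    -0.    -0.163] rows 3 -> [0.441 0.087 0.33 ]
d [0.699 0.997 0.353] w [-0.   -0.   -0.15] rows 3 -> [0.46  0.182 0.302]
d [0.405 0.997 0.312] w [-0.    -0.    -0.133] rows 3 -> [0.477 0.267 0.277]
d [0.188 0.997 0.295] w [-0.    -0.    -0.125] rows 3 -> [0.494 0.346 0.253]
d [-0.     0.138  0.04 ] w [-0.    -0.    -0.017] rows 2 -> [0.496 0.357 0.25 ]
d [-0.    -0.     0.997] w [-0. -0.  0.] rows 3 -> [0.496 0.357 0.17 ]
d [-0.    -0.     0.997] w [-0. -0.  0.] rows 3 -> [0.496 0.357 0.09 ]
d [-0.    -0.     0.118] w [-0. -0. -0.] rows 2 -> [0.496 0.357 0.081]
```

move_arm(rows=[{"dx":1,"dy":0.87,"dz":0.38,"wx":0,"wy":0,"wz":-0.16,"fingers":0.75},{"dx":1,"dy":0.87,"dz":0.38,"wx":0,"wy":0,"wz":-0.16,"fingers":0.75},{"dx":1,"dy":0.87,"dz":0.38,"wx":0,"wy":0,"wz":-0.16,"fingers":0.75}])

```text
time_s: 3.45
tcp_pos: [0.4401, 0.09, 0.3294]
eef_rot: [0.395, 0.919, -0.0, -0.001]
ft_force: [0.4, -0.6, 0.2]
finger_gap: 0.0641
finger_force: 0.0
```

move_arm(rows=[{"dx":0.7,"dy":1,"dz":0.35,"wx":0,"wy":0,"wz":-0.15,"fingers":0.75},{"dx":0.7,"dy":1,"dz":0.35,"wx":0,"wy":0,"wz":-0.15,"fingers":0.75},{"dx":0.7,"dy":1,"dz":0.35,"wx":0,"wy":0,"wz":-0.15,"fingers":0.75}])

```text
time_s: 3.82
tcp_pos: [0.4604, 0.1843, 0.3017]
eef_rot: [0.29, 0.957, -0.0, -0.001]
ft_force: [-0.2, -1.0, 0.4]
finger_gap: 0.0642
finger_force: 0.0
```

move_arm(rows=[{"dx":0.4,"dy":1,"dz":0.31,"wx":0,"wy":0,"wz":-0.13,"fingers":0.75},{"dx":0.4,"dy":1,"dz":0.31,"wx":0,"wy":0,"wz":-0.13,"fingers":0.75},{"dx":0.4,"dy":1,"dz":0.31,"wx":0,"wy":0,"wz":-0.13,"fingers":0.75}])

```text
time_s: 4.2
tcp_pos: [0.4787, 0.2675, 0.2774]
eef_rot: [0.196, 0.981, -0.001, -0.0]
ft_force: [0.1, -0.8, -1.0]
finger_gap: 0.0638
finger_force: 0.0
```

```bash
python3 - <<'E'
from p import *
plan([([.496,.357,.25],down(170)),([.496,.357,.081],down(170))])
c=wrist("w3"); print(proj(c,[.4956,.3571,.125]),proj(c,[.496,.357,0]))
E
```

```text
d [0.207 0.997 0.305] w [-0.001 -0.    -0.132] rows 3 -> [0.494 0.348 0.253]
d [0.001 0.121 0.036] w [-0.    -0.    -0.016] rows 2 -> [0.496 0.357 0.25 ]
d [ 0.    -0.     0.997] w [-0.  0.  0.] rows 3 -> [0.496 0.357 0.17 ]
d [ 0.    -0.     0.997] w [-0.  0.  0.] rows 3 -> [0.496 0.357 0.09 ]
d [ 0.    -0.     0.118] w [-0.  0.  0.] rows 2 -> [0.496 0.357 0.081]
[338.06595704 156.0236667 ] [314.25756132 142.00367993]
```

View pics/w3.png

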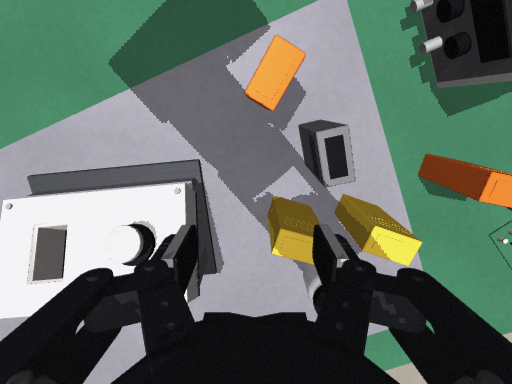

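The wrist view shows the pack's black label at (337,157), within 2 px of the predicted (338,156). The yellow and orange look-alikes are clear of the jaws.

move_arm(rows=[{"dx":0.21,"dy":1,"dz":0.3,"wx":0,"wy":0,"wz":-0.14,"fingers":0.75},{"dx":0.21,"dy":1,"dz":0.3,"wx":0,"wy":0,"wz":-0.14,"fingers":0.75},{"dx":0.21,"dy":1,"dz":0.3,"wx":0,"wy":0,"wz":-0.14,"fingers":0.75},{"dx":0.21,"dy":1,"dz":0.3,"wx":0,"wy":0,"wz":-0.14,"fingers":0.75}])

```text
time_s: 4.75
tcp_pos: [0.4939, 0.347, 0.2545]
eef_rot: [0.093, 0.996, -0.0, 0.0]
ft_force: [-0.2, -0.0, 0.2]
finger_gap: 0.064
finger_force: 0.0
```

```bash
python3 - <<'E'
from p import *
plan([([.4957,.357,.17],down(170)),([.4957,.357,.081],down(170))])
E
```

```text
d [0.002 0.12  0.997] w [-0.     0.001 -0.008] rows 3 -> [0.496 0.356 0.175]
d [-0.     0.007  0.059] w [-0.  0. -0.] rows 2 -> [0.496 0.357 0.17 ]
d [-0.    -0.     0.997] w [ 0. -0. -0.] rows 3 -> [0.496 0.357 0.09 ]
d [-0.    -0.     0.115] w [ 0. -0. -0.] rows 2 -> [0.496 0.357 0.081]
```

move_arm(rows=[{"dx":0,"dy":0.13,"dz":0.3,"wx":0,"wy":0,"wz":-0.01,"fingers":0.75},{"dx":0,"dy":0.13,"dz":0.7,"wx":0,"wy":0,"wz":-0.01,"fingers":0.75},{"dx":0,"dy":0.13,"dz":1,"wx":0,"wy":0,"wz":-0.01,"fingers":0.75},{"dx":0,"dy":0.13,"dz":1,"wx":0,"wy":0,"wz":-0.01,"fingers":0.75}])

```text
time_s: 5.25
tcp_pos: [0.4946, 0.3569, 0.1727]
eef_rot: [0.086, 0.996, -0.001, -0.001]
ft_force: [-0.7, 0.7, 0.7]
finger_gap: 0.0642
finger_force: 0.0
```

move_arm(rows=[{"dx":0,"dy":0,"dz":0.4,"wx":0,"wy":0,"wz":0,"fingers":0.75},{"dx":0,"dy":0,"dz":0.8,"wx":0,"wy":0,"wz":0,"fingers":0.75},{"dx":0,"dy":0,"dz":1,"wx":0,"wy":0,"wz":0,"fingers":0.75},{"dx":0,"dy":0,"dz":1,"wx":0,"wy":0,"wz":0,"fingers":0.75}])

```text
time_s: 5.75
tcp_pos: [0.4955, 0.3583, 0.0939]
eef_rot: [0.085, 0.996, -0.0, -0.0]
ft_force: [0.4, -0.1, -1.2]
finger_gap: 0.064
finger_force: 0.0
```

```bash
python3 - <<'E'
from p import *
s=env.get_state(); print(s["tcp_pos"],s["ft_force"])
plan([([.4957,.357,.081],down(170))])
E
```

```text
[0.4955403  0.35828725 0.09388163] [ 0.44406512 -0.06343147 -1.23368621]
d [-0.005 -0.015  0.161] w [-0.    -0.     0.003] rows 2 -> [0.496 0.357 0.081]
```

Now close with about 60 N.

move_arm(rows=[{"dx":0,"dy":-0.01,"dz":0.16,"fingers":0.75},{"dx":0,"dy":-0.01,"dz":0.16,"fingers":0.75},{"dx":0,"dy":-0.01,"dz":0.16,"fingers":0.2},{"dx":0,"dy":-0.01,"dz":0.16,"fingers":0.2},{"dx":0,"dy":-0.01,"dz":0.16,"fingers":0.2},{"dx":0,"dy":-0.01,"dz":0.16,"fingers":0.2},{"dx":0,"dy":-0.01,"dz":0.16,"fingers":0.2}], force=60)

```text
invalid input at $.rows[0]: expected keys dx, dy, dz, wx, wy, wz, fingers
```

move_arm(rows=[{"dx":0,"dy":-0.01,"dz":0.16,"wx":0,"wy":0,"wz":0,"fingers":0.75},{"dx":0,"dy":-0.01,"dz":0.16,"wx":0,"wy":0,"wz":0,"fingers":0.75},{"dx":0,"dy":-0.01,"dz":0.16,"wx":0,"wy":0,"wz":0,"fingers":0.2},{"dx":0,"dy":-0.01,"dz":0.16,"wx":0,"wy":0,"wz":0,"fingers":0.2},{"dx":0,"dy":-0.01,"dz":0.16,"wx":0,"wy":0,"wz":0,"fingers":0.2},{"dx":0,"dy":-0.01,"dz":0.16,"wx":0,"wy":0,"wz":0,"fingers":0.2}], force=60)

```text
time_s: 6.5
tcp_pos: [0.4957, 0.3579, 0.0816]
eef_rot: [0.085, 0.996, 0.0, 0.0]
ft_force: [-1.3, -1.8, 5.6]
finger_gap: 0.0355
finger_force: 60.4
```

```bash
cat >> p.py <<'E'
yw=np.radians(-18); Z=np.array([-.5*np.cos(yw),-.5*np.sin(yw),.75**.5]); Y=np.array([-np.sin(yw),np.cos(yw),0]); X=np.cross(Y,Z)
mouth=np.array([.4757,-.0214,.1085]); floor=mouth-.055*Z
# tool: z=-Z, y=Y, x=-X  (x points back down slope)
BR=R.from_matrix(np.c_[-X,Y,-Z])
def tcp_at(h,off=0.081): return floor+Z*(h+off)   # h: foot height above bay floor
E
python3 - <<'E'
from p import *
s=env.get_state(); print(s["finger_gap"],s["finger_force"],s["tcp_pos"])
print("target",tcp_at(.10),tcp_at(0), BR.as_quat())
plan([([.4957,.357,.23],down(170)),(tcp_at(.12)+[0,.12,.08],down(163)),(tcp_at(.10),BR)])
E
```

```text
0.035505735979827376 60.406227707862854 [0.49568991 0.35789969 0.0815528 ]
target [ 0.41578344 -0.00193193  0.2176192 ] [ 0.46333627 -0.01738278  0.13101666] [ 0.15110409  0.95403368 -0.04048822  0.25563255]
d [-0.002 -0.006 -0.997] w [0.    0.    0.002] rows 3 -> [0.496 0.357 0.161]
d [-0.001 -0.005 -0.858] w [0.    0.    0.001] rows 3 -> [0.496 0.357 0.23 ]
d [ 0.19  -0.997 -0.342] w [-0.    -0.     0.026] rows 3 -> [0.467 0.281 0.257]
d [ 0.149 -0.997 -0.34 ] w [-0.    -0.     0.026] rows 3 -> [0.438 0.206 0.285]
d [ 0.11  -0.997 -0.338] w [-0.    -0.     0.026] rows 3 -> [0.41  0.131 0.312]
d [ 0.009 -0.125 -0.042] w [-0.    -0.     0.003] rows 2 -> [0.406 0.121 0.315]
d [-0.391 -0.997  0.845] w [ 0.002 -0.242  0.008] rows 3 -> [0.413 0.036 0.247]
d [-0.034 -0.437  0.411] w [ 0.001 -0.107  0.003] rows 2 -> [ 0.416 -0.002  0.218]
```

move_arm(rows=[{"dx":0,"dy":0,"dz":-0.3,"wx":0,"wy":0,"wz":0,"fingers":0.2},{"dx":0,"dy":0,"dz":-1,"wx":0,"wy":0,"wz":0,"fingers":0.2},{"dx":0,"dy":0,"dz":-1,"wx":0,"wy":0,"wz":0,"fingers":0.2}])

```text
time_s: 6.88
tcp_pos: [0.4979, 0.3596, 0.1652]
eef_rot: [0.085, 0.996, 0.002, 0.004]
ft_force: [-0.1, 0.8, -2.6]
finger_gap: 0.0351
finger_force: 60.7
```

move_arm(rows=[{"dx":0,"dy":0,"dz":-0.6,"wx":0,"wy":0,"wz":0,"fingers":0.2},{"dx":0,"dy":0,"dz":-0.86,"wx":0,"wy":0,"wz":0,"fingers":0.2},{"dx":0,"dy":0,"dz":-0.86,"wx":0,"wy":0,"wz":0,"fingers":0.2}])

```text
time_s: 7.25
tcp_pos: [0.4956, 0.3584, 0.2299]
eef_rot: [0.085, 0.996, 0.001, 0.001]
ft_force: [0.5, -0.2, -3.0]
finger_gap: 0.0356
finger_force: 61.3
```

```bash
python3 - <<'E'
from p import *
s=env.get_state(); print(s["finger_gap"],s["finger_force"],s["tcp_pos"],s["ft_force"])
plan([(tcp_at(.20)+[0,.1,.02],down(163)),(tcp_at(.20),BR)])
E
```

```text
0.035561889460110095 61.258277893066406 [0.4956481  0.35835314 0.22988086] [ 0.45897502 -0.2136467  -3.00477392]
d [ 0.319 -0.997 -0.36 ] w [0.    0.    0.026] rows 3 -> [0.457 0.284 0.259]
d [ 0.278 -0.997 -0.355] w [0.    0.    0.025] rows 3 -> [0.419 0.21  0.287]
d [ 0.237 -0.997 -0.351] w [0.    0.    0.025] rows 3 -> [0.381 0.138 0.315]
d [ 0.066 -0.334 -0.117] w [0.    0.    0.008] rows 2 -> [0.368 0.114 0.324]
d [-0.305 -0.997  0.209] w [ 0.003 -0.291  0.009] rows 4 -> [0.368 0.03  0.308]
d [-0.04  -0.197  0.064] w [ 0.001 -0.058  0.002] rows 2 -> [0.368 0.014 0.304]
```

move_arm(rows=[{"dx":0.16,"dy":-0.5,"dz":-0.18,"wx":0,"wy":0,"wz":0.02,"fingers":0.2},{"dx":0.32,"dy":-1,"dz":-0.36,"wx":0,"wy":0,"wz":0.03,"fingers":0.2},{"dx":0.32,"dy":-1,"dz":-0.36,"wx":0,"wy":0,"wz":0.03,"fingers":0.2}])

```text
time_s: 7.62
tcp_pos: [0.455, 0.2816, 0.2572]
eef_rot: [0.108, 0.994, -0.001, -0.001]
ft_force: [0.5, -0.2, -3.1]
finger_gap: 0.0352
finger_force: 62.0
```

move_arm(rows=[{"dx":0.28,"dy":-1,"dz":-0.36,"wx":0,"wy":0,"wz":0.03,"fingers":0.2},{"dx":0.28,"dy":-1,"dz":-0.36,"wx":0,"wy":0,"wz":0.03,"fingers":0.2}])

```text
time_s: 7.88
tcp_pos: [0.4164, 0.209, 0.2857]
eef_rot: [0.13, 0.992, -0.001, -0.002]
ft_force: [0.3, -0.1, -2.4]
finger_gap: 0.0352
finger_force: 62.8
```

move_arm(rows=[{"dx":0.24,"dy":-1,"dz":-0.35,"wx":0,"wy":0,"wz":0.03,"fingers":0.2},{"dx":0.24,"dy":-1,"dz":-0.35,"wx":0,"wy":0,"wz":0.03,"fingers":0.2},{"dx":0.24,"dy":-1,"dz":-0.35,"wx":0,"wy":0,"wz":0.03,"fingers":0.2}])

```text
time_s: 8.25
tcp_pos: [0.3784, 0.1372, 0.3145]
eef_rot: [0.153, 0.988, 0.0, -0.0]
ft_force: [-0.2, 0.1, -3.5]
finger_gap: 0.0354
finger_force: 63.0
```

```bash
python3 - <<'E'
from p import *
s=env.get_state(); print(s["finger_gap"],s["finger_force"],s["tcp_pos"],s["ft_force"])
plan([(tcp_at(.20),BR)])
E
```

```text
0.035370008587200484 62.96879053115845 [0.37841533 0.13720436 0.3145017 ] [-0.17837051  0.05056647 -3.53441744]
d [-0.228 -0.997  0.084] w [ 0.001 -0.23   0.003] rows 3 -> [0.372 0.056 0.308]
d [-0.098 -0.514  0.082] w [ 0.    -0.119  0.002] rows 2 -> [0.368 0.014 0.304]
```

move_arm(rows=[{"dx":-0.23,"dy":-1,"dz":0.08,"wx":0,"wy":-0.23,"wz":0,"fingers":0.2},{"dx":-0.23,"dy":-1,"dz":0.08,"wx":0,"wy":-0.23,"wz":0,"fingers":0.2},{"dx":-0.23,"dy":-1,"dz":0.08,"wx":0,"wy":-0.23,"wz":0,"fingers":0.2}])

```text
time_s: 8.62
tcp_pos: [0.3696, 0.0566, 0.3062]
eef_rot: [0.15, 0.974, -0.026, 0.168]
ft_force: [0.0, -0.8, -3.7]
finger_gap: 0.0357
finger_force: 63.5
```

move_arm(rows=[{"dx":-0.1,"dy":-0.51,"dz":0.08,"wx":0,"wy":-0.12,"wz":0,"fingers":0.2},{"dx":-0.1,"dy":-0.51,"dz":0.08,"wx":0,"wy":-0.12,"wz":0,"fingers":0.2},{"dx":-0.1,"dy":-0.51,"dz":0.08,"wx":0,"wy":-0.12,"wz":0,"fingers":0.2}])

```text
time_s: 9.0
tcp_pos: [0.3704, 0.0144, 0.3064]
eef_rot: [0.147, 0.955, -0.039, 0.256]
ft_force: [0.9, 0.2, -2.2]
finger_gap: 0.0354
finger_force: 63.5
```

```bash
python3 - <<'E'
from p import *
s=env.get_state(); print(s["tcp_pos"],s["ft_force"])
plan([(tcp_at(.09),BR)])
E
```

```text
[0.37043874 0.01444031 0.30642724] [ 0.90958052  0.21106478 -2.16104663]
d [ 0.025 -0.02   0.997] w [0.003 0.    0.003] rows 3 -> [0.406 0.002 0.236]
d [ 0.009 -0.006  0.39 ] w [0.001 0.    0.001] rows 2 -> [ 0.421 -0.003  0.209]
```

move_arm(rows=[{"dx":0.02,"dy":-0.02,"dz":0.5,"wx":0.003,"wy":0,"wz":0.003,"fingers":0.2},{"dx":0.02,"dy":-0.02,"dz":1,"wx":0.003,"wy":0,"wz":0.003,"fingers":0.2},{"dx":0.02,"dy":-0.02,"dz":1,"wx":0.003,"wy":0,"wz":0.003,"fingers":0.2}])

```text
time_s: 9.38
tcp_pos: [0.4064, 0.0018, 0.2333]
eef_rot: [0.149, 0.955, -0.04, 0.253]
ft_force: [-0.2, 0.9, -3.1]
finger_gap: 0.0354
finger_force: 63.5
```

move_arm(rows=[{"dx":0.01,"dy":-0.01,"dz":0.3,"wx":0,"wy":0,"wz":0,"fingers":0.2},{"dx":0.01,"dy":-0.01,"dz":0.3,"wx":0,"wy":0,"wz":0,"fingers":0.2},{"dx":0.01,"dy":-0.01,"dz":0.3,"wx":0,"wy":0,"wz":0,"fingers":0.2}])

```text
time_s: 9.75
tcp_pos: [0.417, -0.003, 0.2159]
eef_rot: [0.149, 0.954, -0.041, 0.257]
ft_force: [-0.2, 0.1, -2.5]
finger_gap: 0.0355
finger_force: 63.4
```

```bash
python3 - <<'E'
from p import *
import pickle
c=wrist("w4"); o=[cv2.imread("pics/w4.png")[60:360,60:460]]
cs={n:env.camera(n) for n in("top","side")}; pickle.dump(cs,open("cs4.pkl","wb"))
s=env.get_state(); print(s["tcp_pos"],s["eef_rot"])
for n,x,y in(("top",240,170),("side",240,120)):
    i=cv2.cvtColor(np.asarray(cs[n]["pixels"]),cv2.COLOR_RGB2BGR)[y:y+75,x:x+100]
    o.append(cv2.resize(cv2.convertScaleAbs(i,alpha=1.4),(400,300),interpolation=cv2.INTER_CUBIC))
o.append(np.zeros_like(o[0]))
cv2.imwrite("pics/ins.png",np.vstack([np.hstack(o[:2]),np.hstack(o[2:])]))
E
```

```text
[ 0.41660763 -0.00325789  0.21572455] [ 0.14909901  0.95390693 -0.04094624  0.25720509]
```

View pics/ins.png

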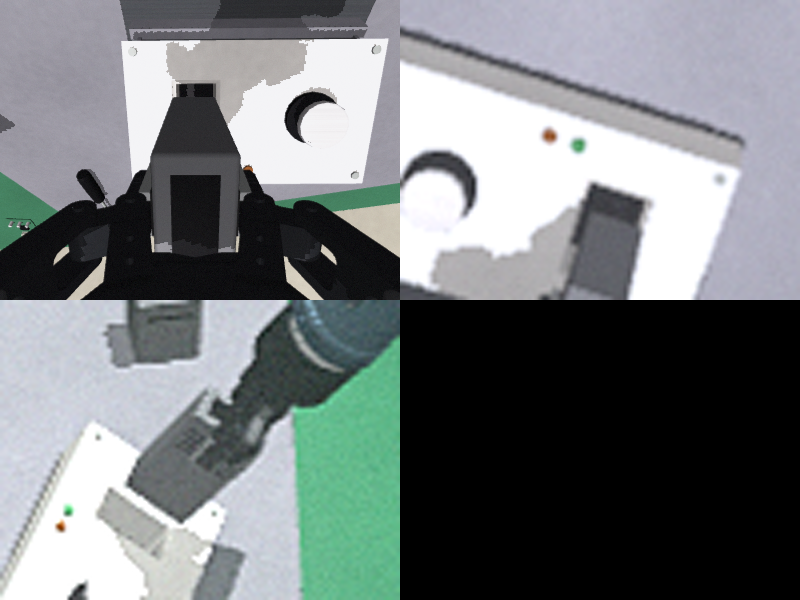

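The wrist crop shows the foot's leading edge at (195,97) and the bay's front edge at (195,84), both on the tool's centre column, so y is lined up. I'll check x with the slab screws at (132,51), (376,49) and (354,175).

```bash
python3 - <<'E'
from p import *
import pickle
c=pickle.load(open("w4.pkl","rb")); g=np.asarray(c["pixels"]).mean(2)
def dot(u,v,r=4):
    u+=60;v+=60; p=g[v-r:v+r+1,u-r:u+r+1]; w=np.clip(np.percentile(p,60)-12-p,0,None); yy,xx=np.mgrid[v-r:v+r+1,u-r:u+r+1]; return [(w*xx).sum()/w.sum(),(w*yy).sum()/w.sum()]
im=np.array([dot(132,51),dot(376,49),dot(354,175),[175.5+60,83.5+60],[216+60,83.5+60]]); print(im.round(1))
ob=np.array([(-65,-115,0),(-65,115,0),(65,115,0),(-34,-77.5,-4),(-34,-37.5,-4)])/1000.
K=np.array([[c["fx"],0,c["cx"]],[0,c["fy"],c["cy"]],[0,0,1]])
# slab frame: x up slope, y left, z out (y to image right, x down => z away?) checked by solver
ok,rv,tv=cv2.solvePnP(ob,im,K,None,flags=cv2.SOLVEPNP_SQPNP); ok,rv,tv=cv2.solvePnP(ob,im,K,None,rv,tv,True)
print("reproj",(cv2.projectPoints(ob,rv,tv,K,None)[0][:,0]-im).round(1).tolist())
M=np.array(c["mount"]); Rt=M[:3,:3]@cv2.Rodrigues(rv)[0]; f=lambda p:(M[:3,:3]@(cv2.Rodrigues(rv)[0]@np.array(p)+tv[:,0])+M[:3,3])
print("slab axes in tool",Rt.round(3).tolist()); print("bay mouth in tool",f([0,-.0575,0]).round(4),"floor",f([0,-.0575,-.055]).round(4))
T=np.array(c["T"]); 
def pt(p): q=M[:3,:3].T@(np.array(p)-M[:3,3]); return (K@q/q[2])[:2]
print("foot edge predicted crop px",pt([.032,-.018,.081])-60,pt([.032,.018,.081])-60,"pack top front",pt([.032,-.018,-.044])-60)
# world prediction of my mouth in tool
s=env.get_state(); print("my mouth in tool",R.from_quat(s["eef_rot"]).inv().apply(mouth-s["tcp_pos"]).round(4), "tilt err",(R.from_quat(s["eef_rot"]).inv()*BR).as_rotvec())
E
```

```text
[[195.2 110.4]
 [432.7 109.3]
 [412.7 233.3]
 [235.5 143.5]
 [276.  143.5]]
reproj [[-0.4, 0.4], [-0.0, 0.8], [0.4, -0.4], [0.1, -0.2], [-0.0, -0.6]]
slab axes in tool [[-1.0, 0.002, 0.021], [0.003, 0.999, 0.049], [-0.021, 0.049, -0.999]]
bay mouth in tool [2.000e-03 1.000e-04 1.241e-01] floor [ 0.0008 -0.0026  0.179 ]
foot edge predicted crop px [174.55411601  95.32028047] [218.13345012  95.33883271] pack top front [151.66132705 150.99855409]
my mouth in tool [0.0005 0.0009 0.1238] tilt err [0.00061616 0.0033661  0.00389436]
```

Both estimates agree within 1.5 mm, which the 4 mm chamfer covers. I'll insert in steps and watch the force.

move_arm(rows=[{"dx":0.01,"dy":0.01,"dz":0.25,"wx":0,"wy":0.002,"wz":0.002,"fingers":0.2},{"dx":0.01,"dy":0.01,"dz":0.45,"wx":0,"wy":0.002,"wz":0.002,"fingers":0.2},{"dx":0.01,"dy":0.01,"dz":0.52,"wx":0,"wy":0.002,"wz":0.002,"fingers":0.2},{"dx":0.01,"dy":0.01,"dz":0.56,"wx":0,"wy":0.002,"wz":0.002,"fingers":0.2},{"dx":0.01,"dy":0.01,"dz":0.6,"wx":0,"wy":0.002,"wz":0.002,"fingers":0.2},{"dx":0.01,"dy":0.01,"dz":0.6,"wx":0,"wy":0.002,"wz":0.002,"fingers":0.2}])

```text
time_s: 10.65
tcp_pos: [0.4391, -0.0097, 0.1731]
eef_rot: [0.151, 0.954, -0.04, 0.256]
ft_force: [2.5, 2.7, -3.3]
finger_gap: 0.0353
finger_force: 63.4
```

move_arm(rows=[{"dx":0,"dy":0,"dz":0.05,"wx":0,"wy":0,"wz":0,"fingers":0.2},{"dx":0,"dy":0,"dz":0.1,"wx":0,"wy":0,"wz":0,"fingers":0.2},{"dx":0,"dy":0,"dz":0.15,"wx":0,"wy":0,"wz":0,"fingers":0.2},{"dx":0,"dy":0,"dz":0.15,"wx":0,"wy":0,"wz":0,"fingers":0.2}])

```text
time_s: 11.15
tcp_pos: [0.4447, -0.0115, 0.1619]
eef_rot: [0.151, 0.954, -0.04, 0.255]
ft_force: [4.2, 4.4, -5.7]
finger_gap: 0.0353
finger_force: 63.1
```

```bash
python3 - <<'E'
from p import *
s=env.get_state(); r=R.from_quat(s["eef_rot"]).inv(); print(s["tcp_pos"],"tool F",r.apply(s["ft_force"]).round(1),"T",r.apply(s["wrist_torque"]).round(2),"to tcp_at(0) in tool",r.apply(tcp_at(0)-s["tcp_pos"]).round(4))
E
```

```text
[ 0.44468703 -0.01147671  0.16193468] tool F [0.5 5.5 6.2] T [-1.5   0.38 -0.19] to tcp_at(0) in tool [-0.0015  0.0001  0.0366]
```

move_arm(rows=[{"dx":0,"dy":0.01,"dz":0.05,"wx":0,"wy":0,"wz":0,"fingers":0.2},{"dx":0,"dy":0.01,"dz":0.1,"wx":0,"wy":0,"wz":0,"fingers":0.2},{"dx":0,"dy":0.01,"dz":0.15,"wx":0,"wy":0,"wz":0,"fingers":0.2},{"dx":0,"dy":0.01,"dz":0.2,"wx":0,"wy":0,"wz":0,"fingers":0.2},{"dx":0,"dy":0.01,"dz":0.2,"wx":0,"wy":0,"wz":0,"fingers":0.2}])

```text
time_s: 11.78
tcp_pos: [0.4521, -0.0135, 0.1478]
eef_rot: [0.151, 0.954, -0.04, 0.255]
ft_force: [1.3, 1.7, -3.2]
finger_gap: 0.0353
finger_force: 63.5
```

```bash
cat > st.py <<'E'
from p import *
s=env.get_state(); r=R.from_quat(s["eef_rot"]).inv(); print(s["tcp_pos"],"tool F",r.apply(s["ft_force"]).round(1),"T",r.apply(s["wrist_torque"]).round(2),"to tcp_at(0) in tool",r.apply(tcp_at(0)-s["tcp_pos"]).round(4),s["finger_gap"],s["finger_force"],s["time_s"])
E
python3 st.py
```

```text
[ 0.45212246 -0.01348057  0.14778829] tool F [1.  2.  3.1] T [-0.49  0.51 -0.11] to tcp_at(0) in tool [-0.0019 -0.0002  0.0205] 0.0352758534973606 63.528703451156616 11.775
```

Forces are low. I'll keep going towards the floor.

move_arm(rows=[{"dx":0,"dy":0,"dz":0.06,"wx":0,"wy":0,"wz":0,"fingers":0.2},{"dx":0,"dy":0,"dz":0.12,"wx":0,"wy":0,"wz":0,"fingers":0.2},{"dx":0,"dy":0,"dz":0.18,"wx":0,"wy":0,"wz":0,"fingers":0.2},{"dx":0,"dy":0,"dz":0.2,"wx":0,"wy":0,"wz":0,"fingers":0.2},{"dx":0,"dy":0,"dz":0.2,"wx":0,"wy":0,"wz":0,"fingers":0.2}])

```text
time_s: 12.4
tcp_pos: [0.4597, -0.0158, 0.1341]
eef_rot: [0.151, 0.954, -0.04, 0.255]
ft_force: [1.4, 1.4, -4.0]
finger_gap: 0.0355
finger_force: 63.5
```

```bash
python3 st.py
```

```text
[ 0.45965959 -0.01583467  0.13406673] tool F [1.2 1.8 3.9] T [-0.62  0.49 -0.05] to tcp_at(0) in tool [-0.0019 -0.0003  0.0046] 0.03550583876593485 63.455586433410645 12.4
```

Next come 1 mm steps until it touches.

move_arm(rows=[{"dx":0,"dy":0,"dz":0.015,"wx":0,"wy":0,"wz":0,"fingers":0.2},{"dx":0,"dy":0,"dz":0.03,"wx":0,"wy":0,"wz":0,"fingers":0.2},{"dx":0,"dy":0,"dz":0.045,"wx":0,"wy":0,"wz":0,"fingers":0.2},{"dx":0,"dy":0,"dz":0.045,"wx":0,"wy":0,"wz":0,"fingers":0.2}])

```text
time_s: 12.9
tcp_pos: [0.4615, -0.0164, 0.1312]
eef_rot: [0.151, 0.954, -0.04, 0.255]
ft_force: [0.8, 1.1, -3.6]
finger_gap: 0.0358
finger_force: 63.5
```

```bash
python3 st.py
```

```text
[ 0.46148706 -0.01641695  0.13120042] tool F [1.5 1.3 3.3] T [-0.65  0.51 -0.12] to tcp_at(0) in tool [-0.0017 -0.0003  0.0012] 0.035758883068953994 63.54788661003113 12.9
```

move_arm(rows=[{"dx":0,"dy":0,"dz":0.012,"wx":0,"wy":0,"wz":0,"fingers":0.2},{"dx":0,"dy":0,"dz":0.025,"wx":0,"wy":0,"wz":0,"fingers":0.2},{"dx":0,"dy":0,"dz":0.025,"wx":0,"wy":0,"wz":0,"fingers":0.2}])

```text
time_s: 13.28
tcp_pos: [0.4624, -0.0167, 0.1295]
eef_rot: [0.151, 0.954, -0.04, 0.255]
ft_force: [1.9, 2.8, -2.1]
finger_gap: 0.0355
finger_force: 63.6
```

move_arm(rows=[{"dx":0,"dy":0,"dz":0.012,"wx":0,"wy":0,"wz":0,"fingers":0.2},{"dx":0,"dy":0,"dz":0.025,"wx":0,"wy":0,"wz":0,"fingers":0.2},{"dx":0,"dy":0,"dz":0.025,"wx":0,"wy":0,"wz":0,"fingers":0.2}])

```text
time_s: 13.65
tcp_pos: [0.463, -0.0169, 0.1282]
eef_rot: [0.151, 0.954, -0.04, 0.255]
ft_force: [-8.1, 4.2, 8.4]
finger_gap: 0.0353
finger_force: 65.2
```

```bash
python3 st.py
```

```text
[ 0.46299661 -0.0169347   0.12815748] tool F [  3.6   1.5 -11.7] T [-0.52  0.71 -0.05] to tcp_at(0) in tool [-0.0018 -0.0003 -0.0022] 0.03530851673587211 65.2256727218628 13.65
```

Force jumped 2 mm past my estimated floor height, so the foot is on the floor. I'll release and back off along the axis.

move_arm(rows=[{"dx":0,"dy":0,"dz":-0.01,"wx":0,"wy":0,"wz":0,"fingers":0.5},{"dx":0,"dy":0,"dz":-0.01,"wx":0,"wy":0,"wz":0,"fingers":0.7},{"dx":0,"dy":0,"dz":-0.01,"wx":0,"wy":0,"wz":0,"fingers":0.7},{"dx":0,"dy":0,"dz":-0.01,"wx":0,"wy":0,"wz":0,"fingers":0.7},{"dx":0,"dy":0,"dz":-0.01,"wx":0,"wy":0,"wz":0,"fingers":0.7},{"dx":0,"dy":0,"dz":-0.5,"wx":0,"wy":0,"wz":0,"fingers":0.7},{"dx":0,"dy":0,"dz":-1,"wx":0,"wy":0,"wz":0,"fingers":0.7},{"dx":0,"dy":0,"dz":-1,"wx":0,"wy":0,"wz":0,"fingers":0.7},{"dx":0,"dy":0,"dz":-1,"wx":0,"wy":0,"wz":0,"fingers":0.7}])

```text
time_s: 14.78
tcp_pos: [0.4253, -0.0047, 0.1968]
eef_rot: [0.151, 0.954, -0.04, 0.255]
ft_force: [-0.1, 0.8, -0.4]
finger_gap: 0.06
finger_force: 0.0
```

```bash
cat st.py >/dev/null; python3 - <<'E'
from p import *
import pickle
c=wrist("w5"); o=[cv2.imread("pics/w5.png")[60:360,60:460]]
cs={n:env.camera(n) for n in("top","side")}; pickle.dump(cs,open("cs5.pkl","wb"))
for n,x,y in(("top",240,170),("side",240,120)):
    i=cv2.cvtColor(np.asarray(cs[n]["pixels"]),cv2.COLOR_RGB2BGR)[y:y+75,x:x+100]
    o.append(cv2.resize(cv2.convertScaleAbs(i,alpha=1.4),(400,300),interpolation=cv2.INTER_CUBIC))
o.append(np.zeros_like(o[0]))
cv2.imwrite("pics/home.png",np.vstack([np.hstack(o[:2]),np.hstack(o[2:])]))
s=env.get_state(); r=R.from_quat(s["eef_rot"]); M=np.array(c["mount"])
# predicted px of pack home: bay floor at last tcp -> tool frame offsets
tt=np.array([.46299661,-.0169347,.12815748])
for nm,p in {"front top L":(-.032,-.018,.125),"front top R":(-.032,.018,.125),"back top R":(.032,.018,.125),"slab front L":(-.034,-.018,.055)}.items():
    w=tt-.081*Z+X*p[0]+Y*p[1]+Z*p[2]; print(nm,*[(n,(np.array(proj(k,w))).round(1)) for n,k in(("w",c),("top",cs["top"]),("side",cs["side"]))])
E
```

```text
front top L ('w', array([229.7, 167.2])) ('top', array([291.4, 253. ])) ('side', array([292.1, 166.6]))
front top R ('w', array([283.8, 167.2])) ('top', array([278. , 248.4])) ('side', array([288.9, 173.7]))
back top R ('w', array([281.1, 253. ])) ('top', array([285.6, 226.5])) ('side', array([273.8, 163.3]))
slab front L ('w', array([236.4, 148.6])) ('top', array([293.4, 242.9])) ('side', array([282.5, 176.1]))
```

View pics/home.png

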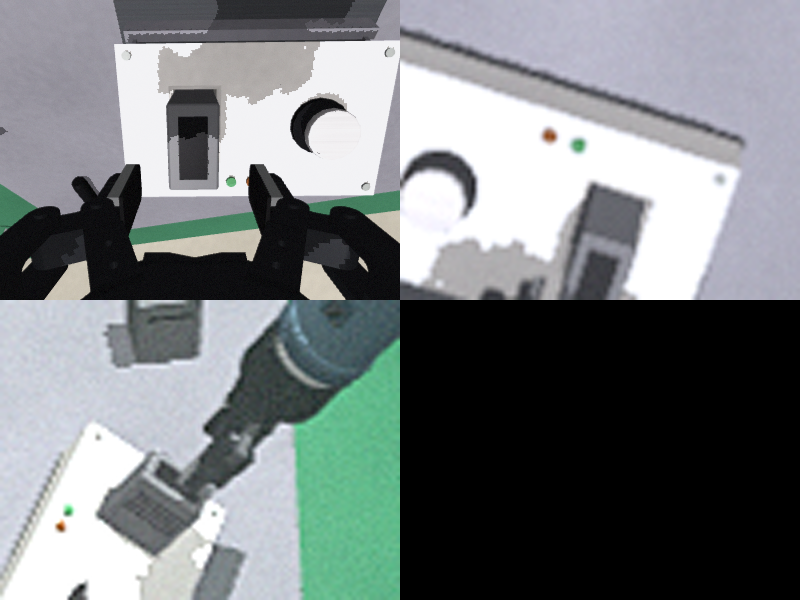

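The pack is down in the bay: in the wrist crop its top spans (167..219, 103..188), 3–5 px from the prediction for fully home. The plunger head centre is at (333,135).

```bash
python3 - <<'E'
from p import *
import pickle
c=pickle.load(open("w5.pkl","rb")); c4=pickle.load(open("cs5.pkl","rb"))["top"]
tt=np.array([.46299661,-.0169347,.12815748]); P=tt+.0074*Z+.115*Y
print("plunger top",P,"w crop",proj(c,P)-60,"top crop",(proj(c4,P)-[240,170])*4)
o,d=ray(c,333+60,135+60); q=o+d*((P-o)@Z)/(d@Z); print("seen offset x,y",(q-P)@X,(q-P)@Y)
o,d=ray(c4,240+438/4,170+205/4); 
# top-view head
g=cs=np.asarray(c4["pixels"])
o,d=ray(c4,240+36/4,170+200/4); q=o+d*((P-o)@Z)/(d@Z); print("seen top offset x,y",(q-P)@X,(q-P)@Y)
plan([(P+.03*Z,BR)])
E
```

```text
plunger top [0.49501466 0.09358016 0.13456607] w crop [335.45262058 135.81951278] top crop [ 32.44778577 200.73684276]
seen offset x,y -0.0007099334641940366 -0.002127489725394172
seen top offset x,y 0.0013075862979912325 -0.002081414972146167
d [-0.009  0.997  0.356] w [-0.    -0.002  0.   ] rows 3 -> [0.464 0.067 0.171]
d [-0.003  0.442  0.158] w [-0.    -0.001  0.   ] rows 2 -> [0.481 0.098 0.161]
```

move_arm(rows=[{"dx":-0.01,"dy":0.6,"dz":0,"wx":0,"wy":-0.003,"wz":0,"fingers":0.3},{"dx":-0.01,"dy":1,"dz":0.1,"wx":0,"wy":-0.003,"wz":0,"fingers":0},{"dx":-0.01,"dy":1,"dz":0.1,"wx":0,"wy":-0.003,"wz":0,"fingers":0}])

```text
time_s: 15.3
tcp_pos: [0.4547, 0.072, 0.1888]
eef_rot: [0.149, 0.954, -0.04, 0.256]
ft_force: [-0.4, -0.2, -0.4]
finger_gap: 0.005
finger_force: 0.0
```

move_arm(rows=[{"dx":0,"dy":0.42,"dz":0.2,"wx":0,"wy":0,"wz":0,"fingers":0},{"dx":0,"dy":0.42,"dz":0.4,"wx":0,"wy":0,"wz":0,"fingers":0},{"dx":0,"dy":0.42,"dz":0.42,"wx":0,"wy":0,"wz":0,"fingers":0},{"dx":0,"dy":0.42,"dz":0.42,"wx":0,"wy":0,"wz":0,"fingers":0}])

```text
time_s: 15.8
tcp_pos: [0.4805, 0.0959, 0.1611]
eef_rot: [0.151, 0.954, -0.041, 0.256]
ft_force: [0.4, -0.2, 0.4]
finger_gap: -0.0004
finger_force: 0.0
```

```bash
python3 - <<'E'
from p import *
tt=np.array([.46299661,-.0169347,.12815748]); P=tt+.0074*Z+.115*Y
s=env.get_state();print(s["finger_gap"],s["time_s"],s["ft_force"]); plan([(P,BR),(P-.022*Z,BR)])
E
```

```text
-0.0004174760917456142 15.8 [ 0.41875379 -0.23499728  0.44525302]
d [0.008 0.029 0.378] w [-0.001  0.001 -0.   ] rows 2 -> [0.495 0.094 0.135]
d [-0.    -0.     0.275] w [ 0. -0.  0.] rows 2 -> [0.505 0.09  0.116]
```

move_arm(rows=[{"dx":0,"dy":0,"dz":0.3,"wx":0,"wy":0,"wz":0,"fingers":0},{"dx":0,"dy":0,"dz":0.42,"wx":0,"wy":0,"wz":0,"fingers":0},{"dx":0,"dy":0,"dz":0.54,"wx":0,"wy":0,"wz":0,"fingers":0},{"dx":0,"dy":0,"dz":0.62,"wx":0,"wy":0,"wz":0,"fingers":0},{"dx":0,"dy":0,"dz":0.62,"wx":0,"wy":0,"wz":0,"fingers":0},{"dx":0,"dy":0,"dz":0.62,"wx":0,"wy":0,"wz":0,"fingers":0}])

```text
time_s: 16.55
tcp_pos: [0.5044, 0.0887, 0.1194]
eef_rot: [0.151, 0.954, -0.041, 0.257]
ft_force: [-5.4, 0.0, 9.1]
finger_gap: -0.0001
finger_force: 5.1
```

```bash
python3 st.py
```

```text
[0.50438368 0.0886549  0.1193542 ] tool F [ -0.1  -1.6 -10.4] T [0.31 0.39 0.02] to tcp_at(0) in tool [-0.0004 -0.1135 -0.0132] -5.7034275136028025e-05 5.086639176006429 16.55
```

move_arm(rows=[{"dx":0,"dy":0,"dz":0.03,"wx":0,"wy":0,"wz":0,"fingers":0},{"dx":0,"dy":0,"dz":0.05,"wx":0,"wy":0,"wz":0,"fingers":0},{"dx":0,"dy":0,"dz":0.06,"wx":0,"wy":0,"wz":0,"fingers":0},{"dx":0,"dy":0,"dz":0.06,"wx":0,"wy":0,"wz":0,"fingers":0}])

```text
time_s: 17.05
tcp_pos: [0.506, 0.0882, 0.1168]
eef_rot: [0.151, 0.953, -0.041, 0.258]
ft_force: [-22.6, 3.6, 29.1]
finger_gap: -0.0003
finger_force: 18.5
```

```bash
python3 st.py
```

```text
[0.50597142 0.08817675 0.11675604] tool F [  4.8  -3.6 -36.5] T [0.66 1.09 0.02] to tcp_at(0) in tool [-0.0003 -0.1136 -0.0163] -0.00028907302744396695 18.4535931055143 17.05
```

It's at the stop: the force is well above the spring's 12 N. I'll ease off slightly, hold, then withdraw.

move_arm(rows=[{"dx":0,"dy":0,"dz":-0.01,"wx":0,"wy":0,"wz":0,"fingers":0},{"dx":0,"dy":0,"dz":-0.01,"wx":0,"wy":0,"wz":0,"fingers":0},{"dx":0,"dy":0,"dz":-0.01,"wx":0,"wy":0,"wz":0,"fingers":0},{"dx":0,"dy":0,"dz":-0.01,"wx":0,"wy":0,"wz":0,"fingers":0}])

```text
time_s: 17.55
tcp_pos: [0.5058, 0.0882, 0.1168]
eef_rot: [0.151, 0.953, -0.041, 0.258]
ft_force: [-15.0, 2.6, 20.1]
finger_gap: -0.0001
finger_force: 12.7
```

move_arm(rows=[{"dx":0,"dy":0,"dz":-0.2,"wx":0,"wy":0,"wz":0,"fingers":0},{"dx":0,"dy":0,"dz":-0.5,"wx":0,"wy":0,"wz":0,"fingers":0},{"dx":0,"dy":0,"dz":-1,"wx":0,"wy":0,"wz":0,"fingers":0},{"dx":0,"dy":0,"dz":-1,"wx":0,"wy":0,"wz":0,"fingers":0},{"dx":0,"dy":0,"dz":-1,"wx":0,"wy":0,"wz":0,"fingers":0},{"dx":0,"dy":0,"dz":-1,"wx":0,"wy":0,"wz":0,"fingers":0}])

```text
time_s: 18.3
tcp_pos: [0.468, 0.1004, 0.1832]
eef_rot: [0.151, 0.954, -0.041, 0.256]
ft_force: [-0.4, 0.1, -0.3]
finger_gap: -0.0002
finger_force: 0.0
```

```bash
python3 st.py; python3 - <<'E'
from p import *
c=wrist("w6"); t=env.camera("top"); i=cv2.cvtColor(np.asarray(t["pixels"]),cv2.COLOR_RGB2BGR)[165:255,215:335]
cv2.imwrite("pics/end.png",np.hstack([cv2.resize(cv2.imread("pics/w6.png"),(400,300)),cv2.resize(i,(400,300))]))
E
```

```text
[0.46795558 0.10043366 0.18320032] tool F [ 0.5 -0.   0. ] T [ 0.01  0.28 -0.06] to tcp_at(0) in tool [-0.0015 -0.1134  0.0613] -0.0001651742347352348 0.0 18.3
```

View pics/end.png

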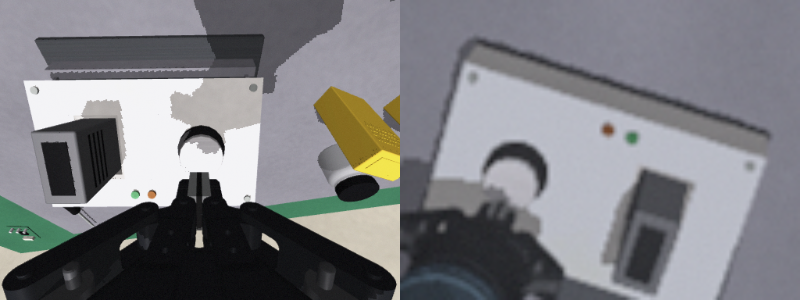

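The pack stands in the bay (wrist view (80,160)), the plunger head is back out at (201,150), and the gripper is clear of both. I'll hand in.

```bash
python3 -c "
from station import env
print(env.finish_job())"
```

```text
the job is handed in; nothing more can be done
None
```

I slid the pack into the bay down to its floor and released it, pushed the plunger to its stop for about half a second and let it spring back out, and handed the job in at about 18 s; no verdict was returned.

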